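# Put the handheld meter away in the bench drawer and latch it

### The job

Put the handheld meter (the one with the round dial and display, not the plain power adapter) away: pull the drawer that stands ajar all the way out, and lay the meter down gently, display up, flat on the drawer's floor beside the case that is already in there. Then let go of it, push the drawer fully home without slamming it, and after that swing the latch bar at the side of the drawer unit across the drawer front as far as it goes. Leave the case lying in the drawer and everything else on the bench where it is.

Things in the scene. Friction and masses are not known exactly. Their poses are not given: they have to be found in the camera images.
- unit: Low grey single-drawer unit fixed to the bench, 240 deep (own x) x 270 wide (own y) x 100 mm high. Origin: centre of its underside, on the bench. Its front looks along its own -x and the drawer slides out along -x; the face of the shut drawer is 120 mm ahead of the origin. The carcass and its top begin 105 mm ahead of the origin, so what lies farther back than that is under the top.
- drawer (a joint): How far the drawer is pulled out, m: 0 = shut, 0.18 = fully out. It starts ajar (0.02 to 0.06), slides with about 1.5 N of friction and stays where it is left.
- drawer_floor (a point): Centre of the drawer's inner floor, top surface, 19 mm above the bench; axes as the unit's; moves with the drawer. The inner floor is 195 (x) x 226 mm (y), the side and back walls are 5 mm thick and 50 mm high above the floor, the front panel rises 77 mm above the floor. Fully out, the floor is open from above from x = -98 to +77 mm of this point.
- drawer_handle (a point): Middle of the bar of the drawer's bow handle, 72 mm above the bench; axes as the unit's; moves with the drawer. Round bar 10 mm thick and 82 mm long over all, along the unit's y, its centre 45 mm ahead of the drawer face (40 mm clear gap behind it), held by two legs 72 mm apart. 28 mm below the unit's top.
- latch (a joint): Angle of the latch bar, rad: 0 = across the drawer front, at its stop (bar points along the unit's +y); it grows as the bar swings away counter-clockwise seen from above, at 1.57 it points straight ahead (unit's -x), stop at 2.1. Starts at 1.55 to 1.9. Stiff pivot (about 0.06 N m): stays where it is left. At 0 the bar is 20 mm ahead of the drawer face, between the pivot and the handle.
- latch_pivot (a point): Upright pivot of the latch bar, on a bracket at the unit's -y front corner: 140 mm ahead of and 147 mm to the -y side of the unit's origin, 74 mm above the bench. The steel bar is 12 mm wide and 8 mm thick.
- latch_knob (a point): Top centre of the black round knob that stands on the end of the latch bar, 75 mm from the pivot axis: 18 mm in diameter, 36 mm high, its top 110 mm above the bench.
- meter: Handheld meter, black, 140 long (own x) x 56 wide (y) x 36 mm thick, display and round dial (up to 8 mm proud, look only) on top (+z), 0.2 to 0.4 kg. Lies flat on the bench, display up. Origin: centre of its underside.
- adapter: Plain black power adapter brick without dial, 125 x 58 x 34 mm, lying near the meter; must stay. Origin: centre of its underside.
- case: Flat grey case lying in the drawer in its +y half, 110 (x) x 66 (y) x 20 mm. Origin: centre of its underside. It rides with the drawer.
- brush: Cleaning brush lying on the bench, about 200 mm long (own x), 42 mm wide, 20 mm high; must stay. Origin: middle of its underside.
- mug: White mug, 80 mm wide, 90 mm high; must stay. Origin: centre of its underside.
- spool: Solder spool standing on the bench, 60 mm wide, 50 mm high; must stay. Origin: centre of its underside.
- dish: Round metal dish, 90 mm wide, 35 mm high; must stay. Origin: centre of its underside.
- calculator: Flat grey calculator, 140 x 80 x 16 mm; must stay. Origin: centre of its underside.

How it is judged:
On the way, in this order (a step that is already met when the one before it is completed fails the run):
1. the drawer is pulled all the way out (value of joint drawer above 0.16 m), for 0.1 s.
2. the meter lies flat, display up, on the floor of the open drawer and is let go (x of meter in the frame of drawer_floor between -0.075 and 0.075 m and y of meter in the frame of drawer_floor between -0.1 and 0.1 m and z of meter in the frame of drawer_floor between -0.006 and 0.007 m and angle between meter's own z axis and vertical below 0.12 rad and value of joint drawer above 0.1 m and contact force between the fingers and meter below 0.1 N), for 0.2 s.
3. the drawer is pushed home (value of joint drawer below 0.006 m), for 0.1 s.
4. the latch bar is swung across the drawer front (value of joint latch below 0.15 rad), for 0.1 s.
At the end, for the whole second after the job is handed in: Drawer shut to within 6 mm, latch bar within 0.15 rad of its stop across the front, meter at rest, flat (within 0.12 rad) and display up on the drawer floor (underside within 7 mm of it), the case still flat on the drawer floor (value of joint drawer below 0.006 m and value of joint latch below 0.15 rad and x of meter in the frame of drawer_floor between -0.075 and 0.075 m and y of meter in the frame of drawer_floor between -0.1 and 0.1 m and z of meter in the frame of drawer_floor between -0.006 and 0.007 m and angle between meter's own z axis and vertical below 0.12 rad and z of case in the frame of drawer_floor between -0.006 and 0.007 m and linear speed of meter below 0.02 m/s); the robot touches nothing.
It fails at once if the meter is dropped into the drawer from more than about 2 cm, or flung about in it by slamming (faster than 0.6 m/s within 40 mm of the floor) (horizontal distance between meter and drawer_floor below 0.1 m and z of meter in the frame of drawer_floor below 0.04 m and linear speed of meter above 0.6 m/s).
It fails at once if something else on the bench (adapter, brush, mug, spool, dish, calculator) is moved by more than 30 mm (distance of any of adapter, brush, mug, spool, dish, calculator from where it was at the start of the episode above 0.03 m).
It also fails if it takes over 72 s, if anything falls off the work surface, if the arm or the gripper's body presses on something with over 40 N, if the wrist force passes 120 N, or if a joint passes its speed limit or range.

### The arm

A 6-joint arm with a two-finger parallel gripper is mounted at the origin on the work surface. World frame = base frame: x ahead of the robot, y to its left, z up, the work surface at z = 0. Lengths are in m, angles in rad, forces in N, time in s.
With the tool pointing down it reaches from about 0.375 to 0.975 m from the base axis. Payload 3.8 kg.
Tool frame: the origin (TCP) lies between the finger pads; the fingertips stand 11 mm ahead of it and the grasp point (between the pads) lies 8 mm behind it; x points along the fingers, z is the direction in which the jaws open and shut, and the axes are right-handed (so a half turn about x gives the same grasp; the last joint's range is limited). The gripper opens to 85 mm and grips with 20 to 120 N. Pads are 22 mm wide; open, the fingers measure 114 mm over their backs; the gripper's body (76 mm by 85 mm) begins 54 mm behind the grasp point. The pads swing forward as they close: fully open they stand 13 mm farther back than shut.
Start: joints at [1.271, 0.264, 1.604, -0, 1.274, -0.037], TCP at [0.175, 0.652, 0.242] pointing down, gripper open.
Joint ranges: [-2.63, 2.63], [-0.94, 2.18], [0.31, 2.57], [-1.31, 4.45], [0, 2.66], [-2.55, 2.55]. Speed limits (rad/s): [2.57, 2.57, 3.14, 3.14, 3.14, 3.14].

### API

Orientations are given as a rotation vector (axis times angle).
In Python, from workcell import bot gives the robot as it stands.
- The arm moves only by the tool step_arm, never from a script. Its argument "targets" is one flat list of numbers, 7 for each row, row after row: the shift along the tool's x, y, z in m, then the turn, a rotation vector about the tool's x, y, z in degrees, then the closure in counts, from 0 (fully open) to 255 (shut). A call has 1 to 20 rows; each row is the pose to reach, as a shift and turn from the pose commanded when the call began, along the tool's axes at that moment; what a row does not reach only later rows make up. A row lasts 1/8 s, in which the tool goes at most 62.5 mm and 10.7 degrees, less where a joint would pass 70% of its speed; a pose out of reach is approached as far as the arm can. A call with a gripper value outside its range is refused whole. The fingers move at their own pace and stop on an object; "squeeze" is the grip in N (left out, the last holds). Time passes only in rows, so rows that repeat a pose let the fingers close. It gives the time, the measured TCP pose, the force and the opening at its end, in the units of the state.
- bot.read_state(): the state, without advancing time (a new reading comes with each control period).
- bot.read_camera(name): name is "scene" or "top"; returns a dict with "frame" (420x560x3 uint8, red, green, blue), "depth" (420x560 float32, m along the optical axis (not along the pixel's ray), 0 where there is no reading), "fx", "fy", "cx", "cy" (pixels), "rvec" (rotation vector, rad) and "tvec" (3), from world to camera coordinates, as OpenCV has them. Camera axes: x right, y down, z forward; pixel columns grow to the right and rows downward; lengths in m; the calibration is good to about 2 mm. A picture is of the moment at which its call begins.
- bot.finish_job(): hands the job in, once; it reports no verdict.
The state is a dict: "time": time; "q": joint angles; "joint_vel": joint speeds; "joint_torque": joint torques, N m; "tool_pos": TCP position; "tcp_rot": TCP orientation; "wrist_force": force on the tool from outside, world axes, zero at the start; "torque": the same for the moment, N m; "width": opening from 0.0 (shut) to 1.0 (fully open).
Only numpy, scipy, OpenCV 4.12 (cv2) and the standard library are available. Lean on these libraries where they do the work, as an engineer would, in place of code of your own. Each camera call takes 0.05 s, during which the arm holds its last target.

## Working session

There is one attempt and no reset: what is moved stays moved. The work goes in short steps, Python scripts to look and compute and a tool call to move; the robot and the scene stay as the last step left them, time stands still between calls to the robot, and variables do not carry over. Pictures are saved under pics/ and viewed, and the job is handed in when it is done.

Besides the shell and the picture viewer there is one more tool, called after "Emit:" as name(argument=value, ...), one argument or row to a line, values as JSON. step_arm: Moves the arm, as the interface text tells. Its arguments: {"type":"object","properties":{"targets":{"type":"array","items":{"type":"number"}},"squeeze":{"type":"number"}},"required":["targets"]}

```bash
mkdir -p pics; ls
python3 - <<'E'
from workcell import bot
import cv2,numpy as np,pickle
print(bot.read_state())
d={}
for n in("scene","top"):
    c=bot.read_camera(n); d[n]=c
    cv2.imwrite(f"pics/{n}0.png",c["frame"][:,:,::-1])
    print({k:c[k] for k in("fx","fy","cx","cy","rvec","tvec")})
pickle.dump(d,open("c0.pkl","wb"))
E
```

```text
pics
{'time': 0.0, 'q': array([ 1.27110178e+00,  2.64778031e-01,  1.60537393e+00, -1.32497993e-05,
        1.27368703e+00, -3.69040912e-02]), 'joint_vel': array([-0.00145687,  0.00127002,  0.00163718, -0.00059363,  0.00198581,
        0.00323137]), 'joint_torque': array([-2.02093535e-03, -5.15125537e+01, -3.67301524e+01, -5.94144494e-04,
        1.25865592e-02, -1.86959022e-05]), 'tool_pos': array([0.17515002, 0.65115264, 0.24094527]), 'tcp_rot': array([-1.0148287 ,  1.32399921,  1.01264546]), 'wrist_force': array([-0.90646776, -0.14928278, -0.4505927 ]), 'torque': array([-0.06142462, -0.00140838,  0.02643199]), 'width': 0.9987353894689384}
{'fx': 413.09227083125324, 'fy': 413.09227083125324, 'cx': 283.91393469010245, 'cy': 210.32265710117605, 'rvec': array([ 2.3952435 ,  1.06945065, -0.27915258]), 'tvec': array([-0.38052176, -0.36421032,  1.48801353])}
{'fx': 489.5552615346146, 'fy': 489.5552615346146, 'cx': 280.867209277898, 'cy': 202.28659886299718, 'rvec': array([ 2.16307773, -2.20186912,  0.13470353]), 'tvec': array([-0.05661229,  0.61097271,  1.38261657])}
```

View pics/scene0.png

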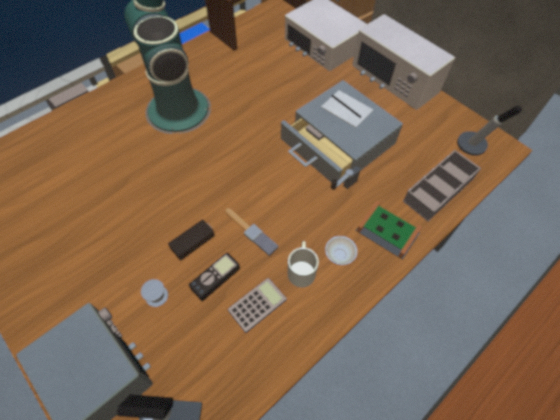

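View pics/top0.png

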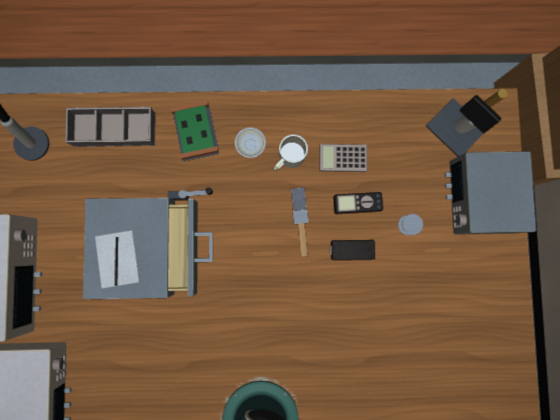

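```bash
cat > h.py <<'E'
import cv2,numpy as np,pickle
from scipy.spatial.transform import Rotation as R
def proj(c,P):
    p,_=cv2.projectPoints(np.array(P,float).reshape(-1,3),c["rvec"],c["tvec"],np.array([[c["fx"],0,c["cx"]],[0,c["fy"],c["cy"]],[0,0,1.]]),None); return p[:,0]
def cloud(c):
    h,w=c["depth"].shape; u,v=np.meshgrid(np.arange(w),np.arange(h)); z=c["depth"]
    P=np.stack([(u-c["cx"])/c["fx"]*z,(v-c["cy"])/c["fy"]*z,z],-1)
    M=R.from_rotvec(c["rvec"]).as_matrix()
    return (P-c["tvec"])@M
def atz(c,u,v,z):
    M=R.from_rotvec(c["rvec"]).as_matrix(); o=-M.T@c["tvec"]
    d=M.T@np.array([(u-c["cx"])/c["fx"],(v-c["cy"])/c["fy"],1]); return o+d*(z-o[2])/d[2]
E
python3 - <<'E'
from h import *
d=pickle.load(open("c0.pkl","rb"))
c=d["top"];W=cloud(c)
for n,u,v in [("base",260,400),("meter",358,203),("adapter",353,250),("unittop",150,275),("face",191,245),("handle",210,247),("knob",209,191),("pivot",174,195),("floor",177,260),("mug",292,155),("brush",300,220),("spool",411,225),("dish",250,143),("calc",344,157),("bench",400,300)]:
    print(n,W[v,u].round(3))
print(proj(c,[[.175,.652,.242],[0,0,0],[.5,0,0],[0,.5,0]]))
im=cv2.resize(c["frame"][170:310,70:230],None,fx=4.5,fy=4.2,interpolation=cv2.INTER_CUBIC)
cv2.imwrite("pics/u.png",im[:,:,::-1])
im=cv2.resize(c["frame"][120:280,270:440],None,fx=3.7,fy=3.7,interpolation=cv2.INTER_CUBIC)
cv2.imwrite("pics/m.png",im[:,:,::-1])
E
```

```text
base [0.068 0.    0.06 ]
meter [ 0.604 -0.29   0.037]
adapter [ 0.469 -0.272  0.03 ]
unittop [0.413 0.289 0.104]
face [0.491 0.181 0.096]
handle [0.485 0.131 0.082]
knob [0.636 0.13  0.108]
pivot [0.632 0.233 0.064]
floor [0.45  0.233 0.018]
mug [ 0.752 -0.104  0.008]
brush [ 0.558 -0.122  0.02 ]
spool [ 0.537 -0.438  0.047]
dish [ 0.792  0.02  -0.001]
calc [ 0.743 -0.257  0.016]
bench [ 0.321 -0.41  -0.   ]
[[-21.63514782 383.90167452]
 [260.8219971  418.61910132]
 [258.26881474 241.08896299]
 [ 82.01850156 423.59617836]]
```

View pics/u.png

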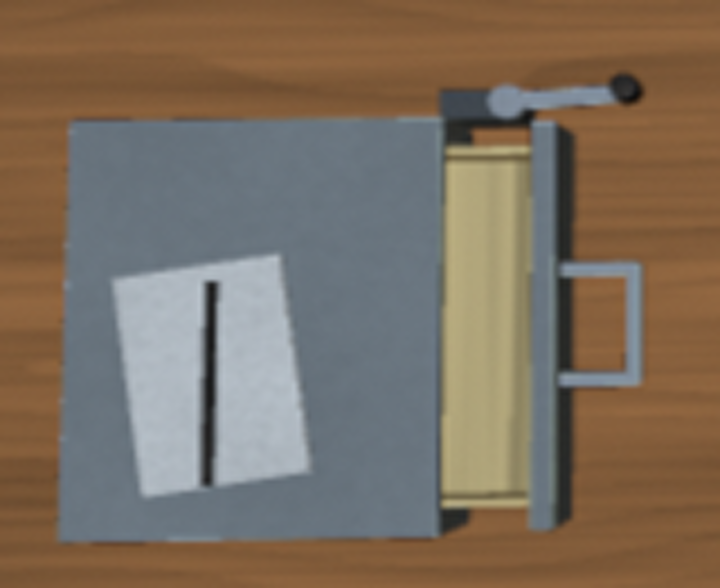

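View pics/m.png

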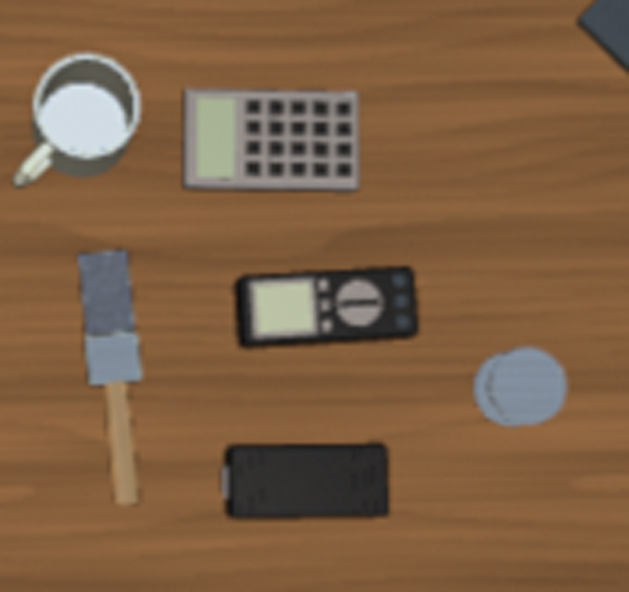

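Run:
```python
from h import *
d=pickle.load(open("c0.pkl","rb"))
for cn in("top","scene"):
    c=d[cn];W=cloud(c);ok=c["depth"]>0
    def box(m,name):
        m=(m&ok).astype(np.uint8)
        n,l,s,ce=cv2.connectedComponentsWithStats(m)
        i=1+np.argmax(s[1:,4]); P=W[l==i]
        r=cv2.minAreaRect((P[:,:2]*1000).astype(np.float32)); print(cn,name,len(P),np.round(r[0],1),np.round(r[1],1),round(r[2],2),"z",np.median(P[:,2]).round(4))
    X,Y,Z=W[...,0],W[...,1],W[...,2]
    reg=lambda a,b,e,f:(X>a)&(X<b)&(Y>e)&(Y<f)
    box((Z>.093)&(Z<.11)&reg(.3,.62,.205,.5),"unit top")
    box((Z>.085)&(Z<.11)&reg(.3,.62,.15,.195),"face top")
    box((Z>.055)&(Z<.09)&reg(.4,.56,.1,.165),"handle")
    box((Z>.095)&(Z<.12)&reg(.62,.66,.1,.2),"knob")
    box((Z>.02)&(Z<.06)&reg(.55,.66,-.38,-.2),"meter")
    box((Z>.02)&(Z<.06)&reg(.42,.52,-.38,-.18),"adapter")
    box((Z>.01)&(Z<.06)&reg(.42,.69,-.19,-.08),"brush")
    box((Z>.03)&reg(.69,.85,-.2,-.02),"mug")
    box((Z>.01)&reg(.7,.85,-.035,.08),"dish")
```

```text
top unit top 8236 [486.5 357. ] [228.3 268.9] 89.45 z 0.1016
top face top 608 [485.7 183.8] [ 17.  263.7] 89.67 z 0.0974
top handle 196 [486.5 145.3] [38.7 80.6] 89.79 z 0.0763
top knob 36 [637.6 133. ] [16.  14.1] 88.51 z 0.1096
top meter 946 [ 605.8 -290.2] [ 56.3 139.9] 2.34 z 0.0372
top adapter 884 [ 469.  -269.8] [128.3  57.2] 89.01 z 0.0346
top brush 700 [ 552.3 -123.3] [202.5  41.6] 3.29 z 0.0187
top mug 392 [742. -98.] [ 78.8 106.4] 73.56 z 0.0757
top dish 556 [786.7  20.5] [84.8 87.5] 87.91 z 0.0225
scene unit top 4208 [485.4 350.9] [229.4 270. ] 89.67 z 0.1012
scene face top 465 [487.1 178.1] [ 18.6 265.3] 89.64 z 0.0963
scene handle 136 [487.4 141.1] [81.9 43.3] 1.6 z 0.0763
scene knob 38 [639.7 128.3] [15.6 19.6] 26.87 z 0.1094
scene meter 1062 [ 607.7 -296.2] [ 57.7 138.6] 2.03 z 0.0366
scene adapter 855 [ 471.3 -274.9] [127.8  60. ] 89.63 z 0.034
scene brush 646 [ 555.7 -128.8] [200.8  42.1] 4.69 z 0.0182
scene mug 643 [754.  -98.1] [80.1 99.6] 13.39 z 0.0692
scene dish 545 [786.7  15.9] [88.8 87.2] 81.93 z 0.022
```

```bash
cat >> h.py <<'E'
def plan(pos,jaw,st=None):
    """shift(mm) & turn(deg) in tool axes to reach TCP pos, pointing down, jaw axis at angle jaw (deg, world)"""
    from workcell import bot
    st=st or bot.read_state(); A=R.from_rotvec(st["tcp_rot"]).as_matrix()
    best=None
    for j in(jaw,jaw+180):
        z=np.array([np.cos(np.radians(j)),np.sin(np.radians(j)),0]); x=np.array([0,0,-1.]); T=np.stack([x,np.cross(z,x),z],1)
        rv=np.degrees(R.from_matrix(A.T@T).as_rotvec())
        print("jaw",j,"shift m",(A.T@(np.array(pos)-st["tool_pos"])).round(4),"turn deg",rv.round(2))
E
python3 - <<'E'
from h import *
from workcell import bot
s=bot.read_state(); print(R.from_rotvec(s["tcp_rot"]).as_matrix().round(3))
plan([.487,.128,.25],90)
E
```

```text
[[-0.001 -0.966  0.26 ]
 [-0.002  0.26   0.966]
 [-1.     0.    -0.002]]
jaw 90 shift m [-0.0081 -0.437  -0.4243] turn deg [-15.06  -0.12  -0.02]
jaw 270 shift m [-0.0081 -0.437  -0.4243] turn deg [ 1.6494e+02 -3.0000e-02  1.7000e-01]
```

Emit:
step_arm(
  targets=[0.04, -0.437, -0.424, -15.1, 0, 0, 130, 0.04, -0.437, -0.424, -15.1, 0, 0, 130, 0.04, -0.437, -0.424, -15.1, 0, 0, 130, 0.04, -0.437, -0.424, -15.1, 0, 0, 130, 0.04, -0.437, -0.424, -15.1, 0, 0, 130, 0.04, -0.437, -0.424, -15.1, 0, 0, 130, 0.04, -0.437, -0.424, -15.1, 0, 0, 130, 0.04, -0.437, -0.424, -15.1, 0, 0, 130, 0.04, -0.437, -0.424, -15.1, 0, 0, 130, 0.04, -0.437, -0.424, -15.1, 0, 0, 130, 0.04, -0.437, -0.424, -15.1, 0, 0, 130, 0.04, -0.437, -0.424, -15.1, 0, 0, 130, 0.04, -0.437, -0.424, -15.1, 0, 0, 130, 0.04, -0.437, -0.424, -15.1, 0, 0, 130],
  squeeze=30,
)

```text
time: 1.85
tool_pos: [0.4867, 0.13, 0.2023]
tcp_rot: [-1.211, 1.208, 1.211]
wrist_force: [-0.6, 0.3, 0.3]
width: 0.487
```

Run:
```python
from h import *
from workcell import bot
plan([.487,.128,.063],90)
for n in("top","scene"):
    c=bot.read_camera(n); im=c["frame"]; 
    im=im[150:350,50:330] if n=="top" else im[60:220,230:430]
    cv2.imwrite(f"pics/{n}1.png",cv2.resize(im,None,fx=2.8,fy=2.8)[:,:,::-1])
```

```text
jaw 90 shift m [ 0.1393 -0.0003 -0.002 ] turn deg [0.16 0.01 0.  ]
jaw 270 shift m [ 0.1393 -0.0003 -0.002 ] turn deg [-1.7984e+02 -0.0000e+00  1.0000e-02]
```

View pics/top1.png

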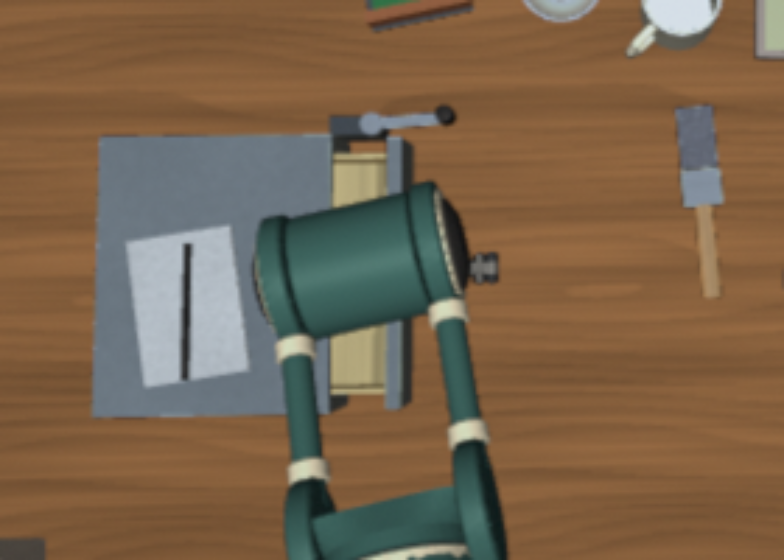

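View pics/scene1.png

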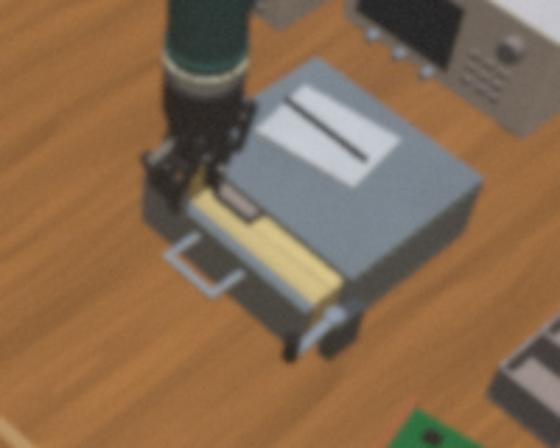

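Emit:
step_arm(
  targets=[0.06, 0, -0.001, 0, 0, 0, 130, 0.1, 0, -0.001, 0, 0, 0, 130, 0.125, 0, -0.001, 0, 0, 0, 130, 0.14, 0, -0.001, 0, 0, 0, 130, 0.14, 0, -0.001, 0, 0, 0, 130],
)

```text
time: 2.58
tool_pos: [0.4876, 0.1284, 0.0629]
tcp_rot: [-1.21, 1.208, 1.21]
wrist_force: [-0.4, 0.4, -0.7]
width: 0.489
```

Run:
```python
from h import *
from workcell import bot
for n in("scene",):
    c=bot.read_camera(n); im=c["frame"]; 
    im=im[60:220,230:430]
    cv2.imwrite(f"pics/{n}2.png",cv2.resize(im,None,fx=3.5,fy=3.5)[:,:,::-1])
```

```text
(no output)
```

View pics/scene2.png

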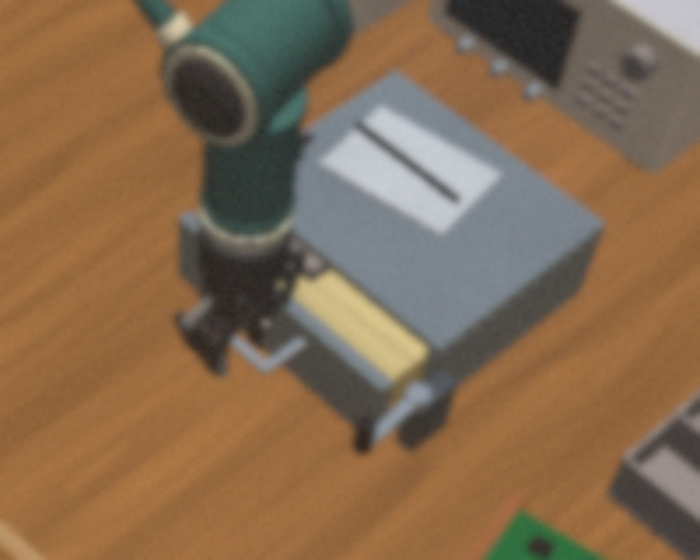

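Emit:
step_arm(
  targets=[0, 0, 0, 0, 0, 0, 240, 0, 0, 0, 0, 0, 0, 240, 0, 0, 0, 0, 0, 0, 240, 0, 0, 0, 0, 0, 0, 240, 0, 0, 0, 0, 0, 0, 240, 0, 0, 0, 0, 0, 0, 240],
  squeeze=40,
)

```text
time: 3.38
tool_pos: [0.4877, 0.1281, 0.0628]
tcp_rot: [-1.21, 1.208, 1.209]
wrist_force: [-1.6, 2.4, 5.4]
width: 0.098
```

Emit:
step_arm(
  targets=[0, 0, -0.01, 0, 0, 0, 240, 0, 0, -0.025, 0, 0, 0, 240, 0, 0, -0.045, 0, 0, 0, 240, 0, 0, -0.065, 0, 0, 0, 240, 0, 0, -0.085, 0, 0, 0, 240, 0, 0, -0.1, 0, 0, 0, 240, 0, 0, -0.11, 0, 0, 0, 240, 0, 0, -0.116, 0, 0, 0, 240, 0, 0, -0.116, 0, 0, 0, 240],
)

```text
time: 4.5
tool_pos: [0.4868, 0.0108, 0.0627]
tcp_rot: [-1.21, 1.211, 1.21]
wrist_force: [-3.7, -1.8, 7.9]
width: 0.097
```

Run:
```python
from workcell import bot
s=bot.read_state();print(s["tool_pos"],s["wrist_force"],s["q"].round(2))
```

```text
[0.48682763 0.01079012 0.06270333] [-3.69235952 -1.82292868  7.90745225] [-0.03  0.1   2.16 -0.    0.88 -1.6 ]
```

Moving freely so far; creep to the stop.

Emit:
step_arm(
  targets=[0, 0, -0.003, 0, 0, 0, 240, 0, 0, -0.006, 0, 0, 0, 240, 0, 0, -0.008, 0, 0, 0, 240, 0, 0, -0.01, 0, 0, 0, 240, 0, 0, -0.01, 0, 0, 0, 240],
)

```text
time: 5.12
tool_pos: [0.4868, 0.0015, 0.0627]
tcp_rot: [-1.209, 1.21, 1.21]
wrist_force: [-3.2, 0.3, 8.5]
width: 0.099
```

Emit:
step_arm(
  targets=[0, 0, -0.002, 0, 0, 0, 240, 0, 0, -0.004, 0, 0, 0, 240, 0, 0, -0.006, 0, 0, 0, 240, 0, 0, -0.006, 0, 0, 0, 240],
)

```text
time: 5.62
tool_pos: [0.4868, 0.0011, 0.0627]
tcp_rot: [-1.199, 1.204, 1.212]
wrist_force: [-2.2, 25.0, 9.1]
width: 0.101
```

Emit:
step_arm(
  targets=[0, 0, 0.005, 0, 0, 0, 240, 0, 0, 0.005, 0, 0, 0, 130, 0, 0, 0.005, 0, 0, 0, 130, 0, 0, 0.005, 0, 0, 0, 130, 0, 0, 0.005, 0, 0, 0, 130, -0.06, 0, 0.005, 0, 0, 0, 130, -0.12, 0, 0.005, 0, 0, 0, 130, -0.15, -0.05, -0.04, 0, 0, 0, 60, -0.15, -0.1, -0.1, 0, 0, 0, 0, -0.15, -0.12, -0.15, 0, 0, 0, 0, -0.15, -0.12, -0.2, 0, 0, 0, 0, -0.15, -0.12, -0.2, 0, 0, 0, 0],
)

```text
time: 7.12
tool_pos: [0.6076, -0.2086, 0.2117]
tcp_rot: [-1.207, 1.212, 1.206]
wrist_force: [-0.0, 0.2, 0.1]
width: 1.001
```

Run:
```python
from h import *
from workcell import bot
d={}
for n in("top","scene"):
    c=bot.read_camera(n); d[n]=c; im=c["frame"]; 
    im=im[120:350,50:330] if n=="top" else im[60:260,200:430]
    cv2.imwrite(f"pics/{n}3.png",cv2.resize(im,None,fx=2.6,fy=2.6)[:,:,::-1])
pickle.dump(d,open("c3.pkl","wb"))
plan([.607,-.293,.2],2.2)
```

```text
jaw 2.2 shift m [ 0.0115 -0.0001 -0.0881] turn deg [ 8.771e+01 -1.000e-02 -8.000e-02]
jaw 182.2 shift m [ 0.0115 -0.0001 -0.0881] turn deg [-9.229e+01  8.000e-02 -1.000e-02]
```

View pics/top3.png

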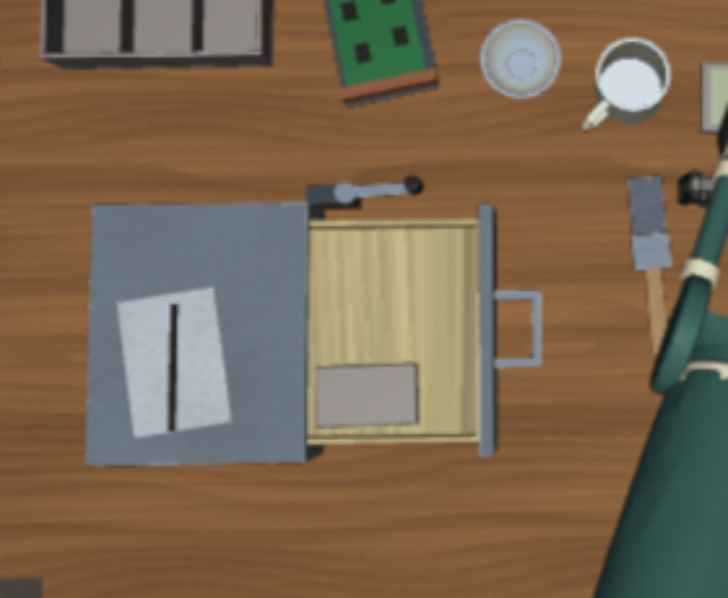

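View pics/scene3.png

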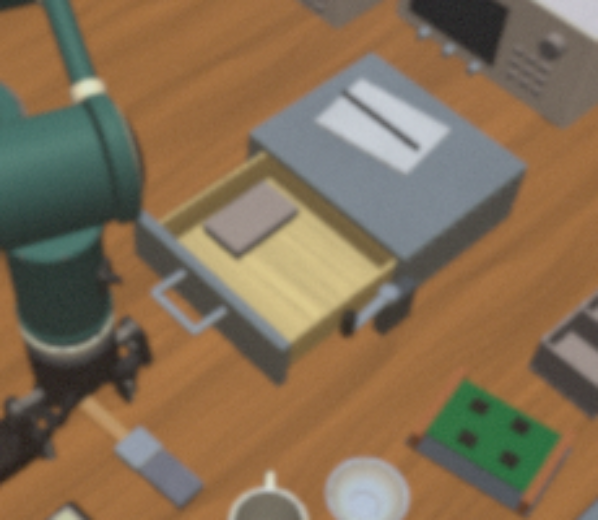

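Emit:
step_arm(
  targets=[0.03, 0, -0.085, 87.7, 0, 0, 0, 0.03, 0, -0.085, 87.7, 0, 0, 0, 0.03, 0, -0.085, 87.7, 0, 0, 0, 0.03, 0, -0.085, 87.7, 0, 0, 0, 0.03, 0, -0.085, 87.7, 0, 0, 0, 0.03, 0, -0.085, 87.7, 0, 0, 0, 0.03, 0, -0.085, 87.7, 0, 0, 0, 0.03, 0, -0.085, 87.7, 0, 0, 0, 0.03, 0, -0.085, 87.7, 0, 0, 0, 0.03, 0, -0.085, 87.7, 0, 0, 0, 0.03, 0, -0.085, 87.7, 0, 0, 0],
)

```text
time: 8.6
tool_pos: [0.6076, -0.2886, 0.1823]
tcp_rot: [-0.034, 1.571, 0.034]
wrist_force: [0.3, -0.0, -0.0]
width: 0.998
```

Run:
```python
from h import *
from workcell import bot
plan([.607,-.293,.015],2.2)
d=pickle.load(open("c3.pkl","rb"))
for cn in("top","scene"):
    c=d[cn];W=cloud(c);ok=c["depth"]>0;X,Y,Z=W[...,0],W[...,1],W[...,2]
    for nm,m in(("case",(Z>.03)&(Z<.048)&(X>.38)&(X<.5)&(Y>.08)&(Y<.235)),("face",(Z>.085)&(Z<.11)&(X>.3)&(X<.62)&(Y>.02)&(Y<.08)),("floor",(Z>.01)&(Z<.027)&(X>.39)&(X<.585)&(Y>.06)&(Y<.23))):
        m=(m&ok).astype(np.uint8); n,l,s,ce=cv2.connectedComponentsWithStats(m); i=1+np.argmax(s[1:,4]);P=W[l==i]
        r=cv2.minAreaRect((P[:,:2]*1000).astype(np.float32));print(cn,nm,np.round(r[0],1),np.round(r[1],1),round(r[2],2),P.min(0).round(3),P.max(0).round(3))
```

```text
jaw 2.2 shift m [ 0.1673 -0.0044 -0.0008] turn deg [ 0.27  0.   -0.  ]
jaw 182.2 shift m [ 0.1673 -0.0044 -0.0008] turn deg [-1.7973e+02  1.0000e-02  0.0000e+00]
top case [416.8 186.2] [66.1 98.6] 0.92 [0.383 0.137 0.03 ] [0.45  0.235 0.047]
top face [484.5  57.5] [ 14.1 260.6] 89.49 [0.354 0.05  0.085] [0.615 0.066 0.106]
top floor [488.  152.6] [155.5 194.7] 89.49 [0.39  0.074 0.011] [0.585 0.23  0.027]
scene case [419.  182.4] [104.4  69.3] 89.88 [0.384 0.13  0.03 ] [0.454 0.235 0.046]
scene face [488.5  53.2] [ 20.2 259.9] 89.75 [0.359 0.043 0.085] [0.618 0.064 0.103]
scene floor [484.2 164.6] [188.3 130.6] 0.4 [0.39  0.099 0.012] [0.579 0.23  0.027]
```

Emit:
step_arm(
  targets=[0.06, -0.0044, -0.001, 0, 0, 0, 0, 0.11, -0.0044, -0.001, 0, 0, 0, 0, 0.145, -0.0044, -0.001, 0, 0, 0, 0, 0.16, -0.0044, -0.001, 0, 0, 0, 0, 0.167, -0.0044, -0.001, 0, 0, 0, 0, 0.167, -0.0044, -0.001, 0, 0, 0, 0],
)

```text
time: 9.35
tool_pos: [0.6076, -0.2939, 0.0163]
tcp_rot: [-0.033, 1.569, 0.032]
wrist_force: [-0.4, 0.1, 0.3]
width: 0.998
```

Run:
```python
from h import *
from workcell import bot
print(bot.read_state()["wrist_force"])
for n in("scene","top"):
    c=bot.read_camera(n); im=c["frame"]; 
    im=im[170:340,130:330] if n=="scene" else im[100:300,250:450]
    cv2.imwrite(f"pics/{n}4.png",cv2.resize(im,None,fx=2.9,fy=2.9)[:,:,::-1])
```

```text
[-0.39848947  0.13986589  0.33509819]
```

View pics/scene4.png

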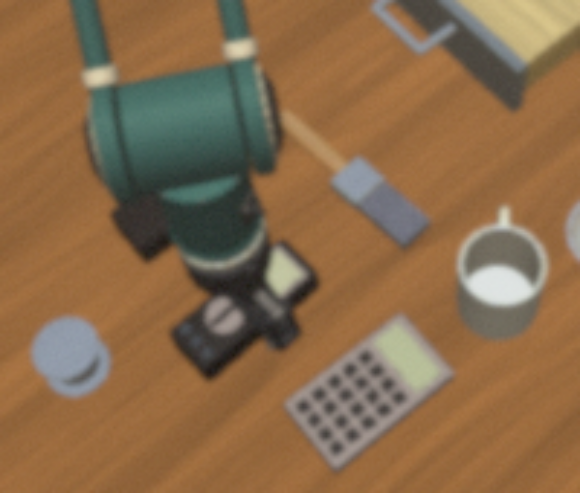

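Emit:
step_arm(
  targets=[0, 0, 0, 0, 0, 0, 200, 0, 0, 0, 0, 0, 0, 200, 0, 0, 0, 0, 0, 0, 200, 0, 0, 0, 0, 0, 0, 200, 0, 0, 0, 0, 0, 0, 200],
  squeeze=45,
)

```text
time: 10.07
tool_pos: [0.6073, -0.2939, 0.0166]
tcp_rot: [-0.033, 1.569, 0.032]
wrist_force: [-2.0, 0.6, 6.3]
width: 0.648
```

Emit:
step_arm(
  targets=[-0.01, 0, 0, 0, 0, 0, 200, -0.03, 0, 0, 0, 0, 0, 200, -0.06, 0, 0, 0, 0, 0, 200, -0.1, 0, 0, 0, 0, 0, 200, -0.14, 0, 0, 0, 0, 0, 200, -0.16, 0, 0, 0, 0, 0, 200, -0.16, 0, 0, 0, 0, 0, 200],
)

```text
time: 10.95
tool_pos: [0.6078, -0.2941, 0.1777]
tcp_rot: [-0.034, 1.567, 0.03]
wrist_force: [-0.2, -0.4, -3.5]
width: 0.647
```

Run:
```python
from h import *
from workcell import bot
s=bot.read_state();print(s["wrist_force"],s["torque"],s["width"])
plan([.530,.145,.18],-.5)
for n in("scene","top"):
    c=bot.read_camera(n); im=c["frame"]; 
    im=im[130:340,130:330] if n=="scene" else im[100:300,250:450]
    cv2.imwrite(f"pics/{n}5.png",cv2.resize(im,None,fx=2.8,fy=2.8)[:,:,::-1])
```

```text
[-0.223609   -0.3615765  -3.46686349] [-0.01914393  0.03793658  0.01958902] 0.6467199358837621
jaw -0.5 shift m [-0.0035  0.4419 -0.0598] turn deg [2.84 0.22 0.12]
jaw 179.5 shift m [-0.0035  0.4419 -0.0598] turn deg [-177.16   -0.18    0.34]
```

View pics/scene5.png

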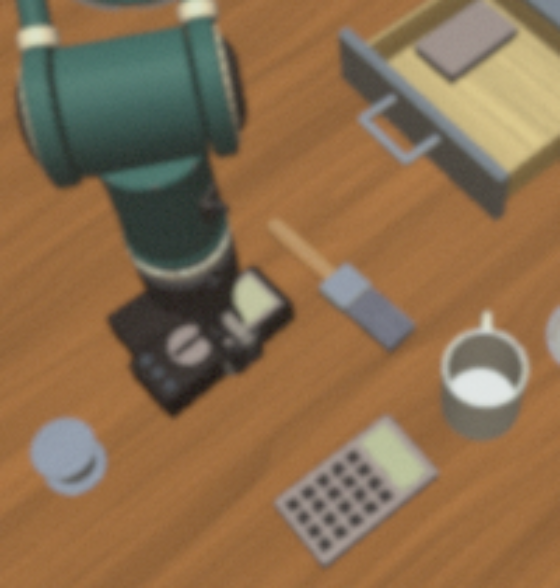

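Emit:
step_arm(
  targets=[0, 0.02, -0.002, 0, 0, 0, 200, 0, 0.06, -0.008, 0.5, 0, 0, 200, 0, 0.105, -0.015, 1, 0, 0, 200, 0, 0.15, -0.022, 1.5, 0, 0, 200, 0, 0.195, -0.03, 2, 0, 0, 200, 0, 0.24, -0.037, 2.8, 0, 0, 200, 0, 0.285, -0.045, 2.8, 0, 0, 200, 0, 0.33, -0.05, 2.8, 0, 0, 200, 0, 0.37, -0.055, 2.8, 0, 0, 200, 0, 0.405, -0.06, 2.8, 0, 0, 200, 0, 0.43, -0.06, 2.8, 0, 0, 200, 0, 0.442, -0.06, 2.8, 0, 0, 200, 0, 0.442, -0.06, 2.8, 0, 0, 200],
)

```text
time: 12.68
tool_pos: [0.5277, 0.1462, 0.1743]
tcp_rot: [0.004, 1.573, -0.005]
wrist_force: [-0.3, -0.2, -4.5]
width: 0.644
```

Run:
```python
from h import *
from workcell import bot
s=bot.read_state();print(s["tool_pos"],s["width"])
d={}
for n in("scene","top"):
    c=bot.read_camera(n); im=c["frame"]; d[n]=c
    im=im[50:260,200:430] if n=="scene" else im[120:320,50:330]
    cv2.imwrite(f"pics/{n}6.png",cv2.resize(im,None,fx=2.8,fy=2.8)[:,:,::-1])
pickle.dump(d,open("c6.pkl","wb"))
plan([.530,.148,.04],-.5)
```

```text
[0.52769049 0.14619094 0.17427039] 0.6436340505791798
jaw -0.5 shift m [0.1347 0.003  0.0018] turn deg [ 0.04 -0.06  0.04]
jaw 179.5 shift m [0.1347 0.003  0.0018] turn deg [-1.7996e+02 -7.0000e-02 -9.0000e-02]
```

View pics/scene6.png

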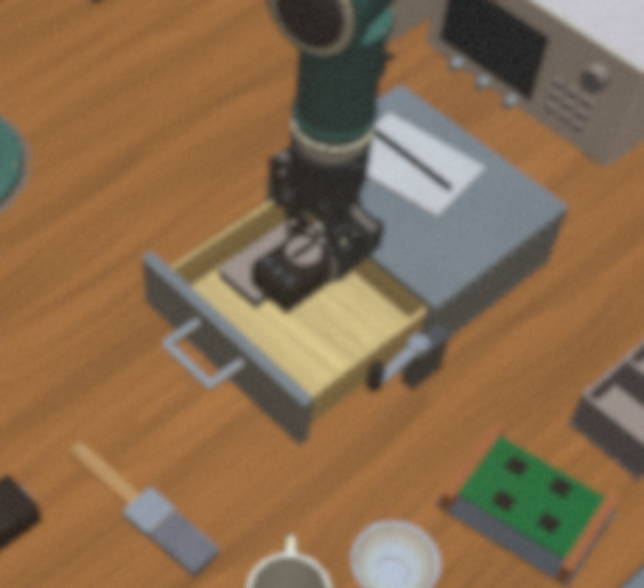

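View pics/top6.png

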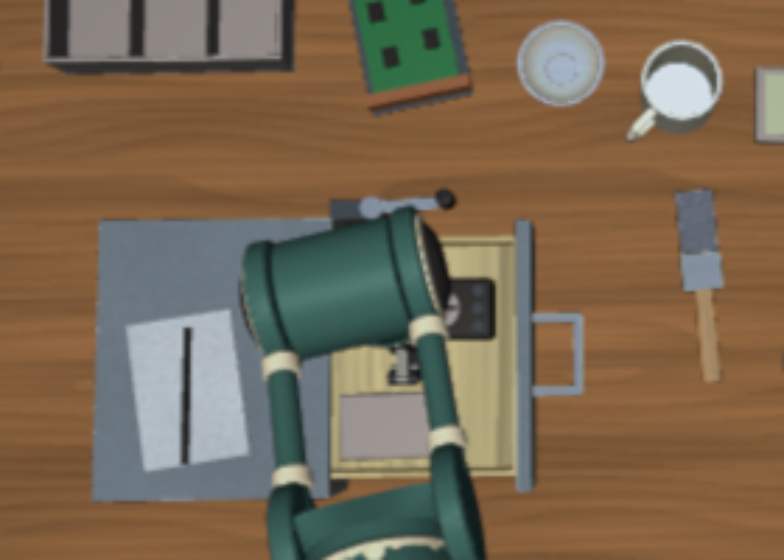

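Run:
```python
from h import *
d=pickle.load(open("c6.pkl","rb"))
for cn in("top","scene"):
    c=d[cn];W=cloud(c);X,Y,Z=W[...,0],W[...,1],W[...,2]
    m=(Z>.18)&(Z<.21)&(X>.48)&(X<.59)&(Y>.03)&(Y<.13)&(c["depth"]>0)
    P=W[m];print(cn,len(P),P.min(0).round(4),P.max(0).round(4),np.median(P[:,2]).round(4), np.percentile(P[:,1],2))
c=d["top"];print(atz(c,226.8,230.7,.194),proj(c,[[.53,.078,.194]]))
```

```text
top 365 [0.4983 0.078  0.1802] [0.5546 0.12   0.2052] 0.1947 0.07928890220512902
scene 385 [0.4995 0.0719 0.18  ] [0.5566 0.1297 0.2068] 0.194 0.07359212975307958
[0.52380153 0.07498433 0.194     ] [[225.58633025 228.27177906]]
```

Emit:
step_arm(
  targets=[0.03, 0.002, 0.002, 0, 0, 0, 200, 0.06, 0.002, 0.002, 0, 0, 0, 200, 0.09, 0.002, 0.002, 0, 0, 0, 200, 0.11, 0.002, 0.002, 0, 0, 0, 200, 0.12, 0.002, 0.002, 0, 0, 0, 200, 0.127, 0.002, 0.002, 0, 0, 0, 200, 0.133, 0.002, 0.002, 0, 0, 0, 200, 0.133, 0.002, 0.002, 0, 0, 0, 200],
)

```text
time: 13.78
tool_pos: [0.5308, 0.1476, 0.0424]
tcp_rot: [0.006, 1.571, -0.006]
wrist_force: [-0.5, 0.3, -3.9]
width: 0.646
```

Emit:
step_arm(
  targets=[0.002, 0, 0, 0, 0, 0, 200, 0.004, 0, 0, 0, 0, 0, 200, 0.004, 0, 0, 0, 0, 0, 200],
)

```text
time: 14.15
tool_pos: [0.5306, 0.1477, 0.0383]
tcp_rot: [0.006, 1.571, -0.006]
wrist_force: [0.1, 0.1, -4.5]
width: 0.649
```

Emit:
step_arm(
  targets=[0.001, 0, 0, 0, 0, 0, 200, 0.002, 0, 0, 0, 0, 0, 200, 0.003, 0, 0, 0, 0, 0, 200, 0.003, 0, 0, 0, 0, 0, 200],
)

```text
time: 14.65
tool_pos: [0.5307, 0.1477, 0.0356]
tcp_rot: [0.006, 1.571, -0.006]
wrist_force: [-2.3, 0.3, 0.2]
width: 0.646
```

Emit:
step_arm(
  targets=[0, 0, 0, 0, 0, 0, 50, 0, 0, 0, 0, 0, 0, 50, 0, 0, 0, 0, 0, 0, 50, 0, 0, 0, 0, 0, 0, 50, -0.01, 0, 0, 0, 0, 0, 50, -0.03, 0, 0, 0, 0, 0, 50, -0.06, 0, 0, 0, 0, 0, 50, -0.1, 0, 0, 0, 0, 0, 50, -0.16, 0, 0, 0, 0, 0, 50, -0.2, 0, 0, 0, 0, 0, 50, -0.2, 0, 0, 0, 0, 0, 50],
)

```text
time: 16.02
tool_pos: [0.5336, 0.1484, 0.2412]
tcp_rot: [0.008, 1.561, -0.004]
wrist_force: [-0.1, 0.2, 0.8]
width: 0.802
```

Run:
```python
from h import *
from workcell import bot
s=bot.read_state();print(s["tool_pos"],s["width"],s["q"].round(2))
plan([.487,-.06,.2],90)
```

```text
[0.53364157 0.14837883 0.24119247] 0.8016559671711823 [0.23 0.03 1.87 0.   1.23 0.23]
jaw 90 shift m [ 0.0402 -0.2088 -0.0454] turn deg [-90.45   0.55   0.34]
jaw 270 shift m [ 0.0402 -0.2088 -0.0454] turn deg [89.54  0.34 -0.55]
```

Emit:
step_arm(
  targets=[0.01, -0.06, -0.01, 0, 0, 0, 255, 0.02, -0.12, -0.02, 0, 0, 0, 255, 0.04, -0.18, -0.04, 0, 0, 0, 255, 0.04, -0.218, -0.047, 0, 0, 0, 255, 0.04, -0.218, -0.047, 0, 0, 0, 255, 0.04, -0.218, -0.047, 0, 0, 0, 255],
)

```text
time: 16.77
tool_pos: [0.4816, -0.0696, 0.1947]
tcp_rot: [0.007, 1.572, -0.006]
wrist_force: [0.3, 0.8, 1.3]
width: 0.002
```

Run:
```python
from h import *
from workcell import bot
s=bot.read_state();print(s["tool_pos"],s["width"])
plan([.487,-.05,.064],0)
for n in("scene","top"):
    c=bot.read_camera(n); im=c["frame"]
    im=im[60:260,200:430] if n=="scene" else im[120:320,50:330]
    cv2.imwrite(f"pics/{n}7.png",cv2.resize(im,None,fx=2.8,fy=2.8)[:,:,::-1])
    W=cloud(c);X,Y,Z=W[...,0],W[...,1],W[...,2]
    m=(Z>.047)&(Z<.068)&(X>.48)&(X<.58)&(Y>.068)&(Y<.23)
    r=cv2.minAreaRect((W[m][:,:2]*1000).astype(np.float32));print(n,r,np.median(Z[m]))
```

```text
[ 0.48161309 -0.06961047  0.19474629] 0.0024492489800057122
jaw 0 shift m [0.1308 0.0196 0.0053] turn deg [-0.5  -0.05 -0.04]
jaw 180 shift m [0.1308 0.0196 0.0053] turn deg [ 1.795e+02 -7.000e-02  8.000e-02]
scene ((530.7403564453125, 148.02450561523438), (135.50856018066406, 57.9936637878418), 89.74626159667969) 0.056281980706159494
top ((527.470947265625, 143.94271850585938), (150.78097534179688, 86.3524398803711), 89.4502182006836) 0.05646072299319703
```

View pics/scene7.png

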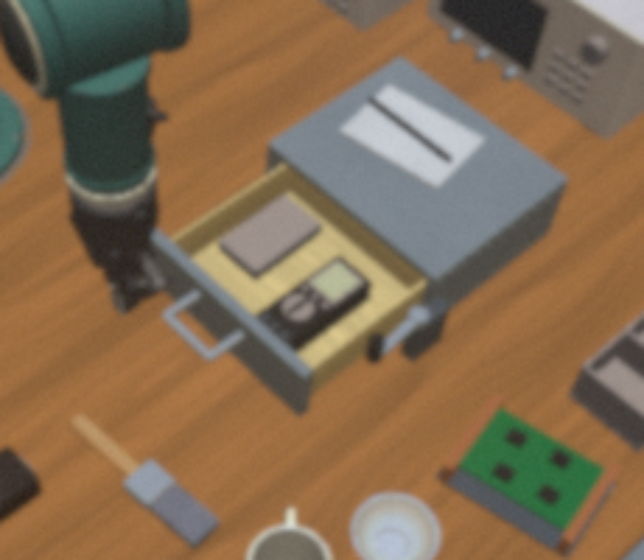

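View pics/top7.png

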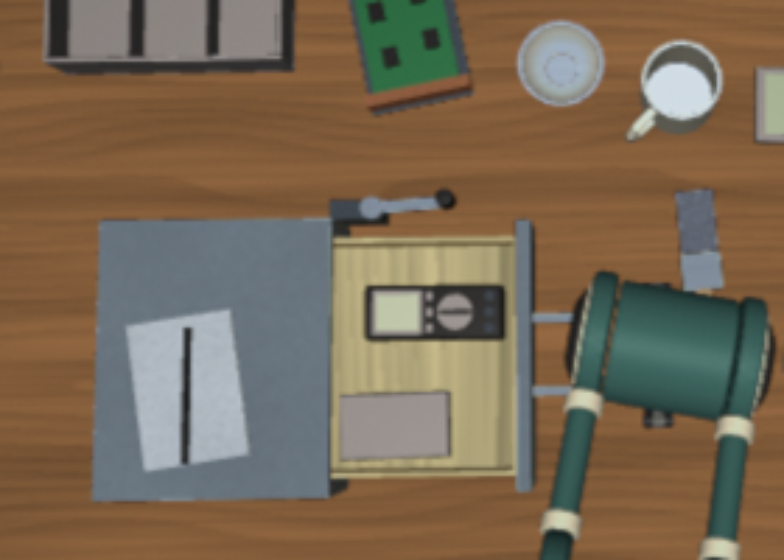

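Emit:
step_arm(
  targets=[0.06, 0.015, 0.0053, 0, 0, 0, 255, 0.11, 0.02, 0.0053, 0, 0, 0, 255, 0.131, 0.02, 0.0053, 0, 0, 0, 255, 0.131, 0.035, 0.0053, 0, 0, 0, 255, 0.131, 0.045, 0.0053, 0, 0, 0, 255, 0.131, 0.05, 0.0053, 0, 0, 0, 255, 0.131, 0.055, 0.0053, 0, 0, 0, 255, 0.131, 0.06, 0.0053, 0, 0, 0, 255, 0.131, 0.06, 0.0053, 0, 0, 0, 255],
)

```text
time: 18.0
tool_pos: [0.4879, -0.0098, 0.0646]
tcp_rot: [0.006, 1.57, -0.006]
wrist_force: [0.3, -0.3, -0.3]
width: -0.003
```

Run:
```python
from h import *
from workcell import bot
s=bot.read_state();print(s["tool_pos"],s["wrist_force"])
c=bot.read_camera("scene"); im=c["frame"][60:260,200:430]
cv2.imwrite("pics/s8.png",cv2.resize(im,None,fx=2.8,fy=2.8)[:,:,::-1])
```

```text
[ 0.48790019 -0.00978853  0.06459366] [ 0.2970347  -0.32665183 -0.34801408]
```

View pics/s8.png

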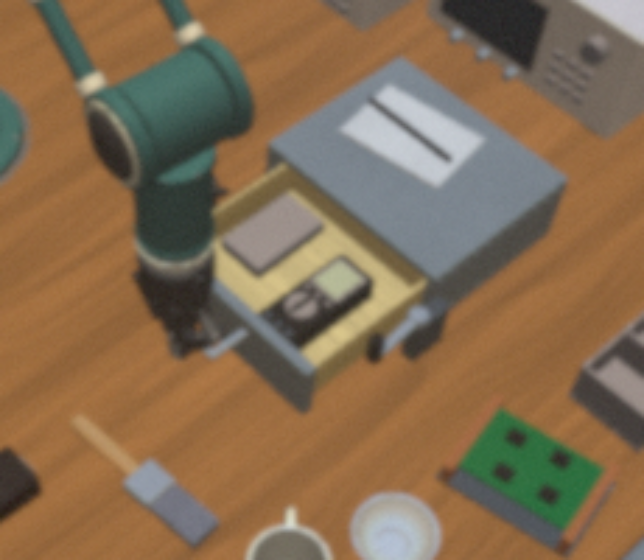

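Emit:
step_arm(
  targets=[0, 0.008, 0, 0, 0, 0, 255, 0, 0.018, 0, 0, 0, 0, 255, 0, 0.03, 0, 0, 0, 0, 255, 0, 0.043, 0, 0, 0, 0, 255, 0, 0.056, 0, 0, 0, 0, 255, 0, 0.069, 0, 0, 0, 0, 255, 0, 0.082, 0, 0, 0, 0, 255, 0, 0.095, 0, 0, 0, 0, 255, 0, 0.108, 0, 0, 0, 0, 255, 0, 0.12, 0, 0, 0, 0, 255, 0, 0.13, 0, 0, 0, 0, 255, 0, 0.138, 0, 0, 0, 0, 255, 0, 0.146, 0, 0, 0, 0, 255, 0, 0.152, 0, 0, 0, 0, 255, 0, 0.156, 0, 0, 0, 0, 255, 0, 0.16, 0, 0, 0, 0, 255, 0, 0.16, 0, 0, 0, 0, 255],
)

```text
time: 20.18
tool_pos: [0.4892, 0.1505, 0.0644]
tcp_rot: [0.007, 1.57, -0.006]
wrist_force: [0.4, -1.0, 0.4]
width: 0.002
```

Emit:
step_arm(
  targets=[0, 0.003, 0, 0, 0, 0, 255, 0, 0.006, 0, 0, 0, 0, 255, 0, 0.009, 0, 0, 0, 0, 255, 0, 0.009, 0, 0, 0, 0, 255],
)

```text
time: 20.68
tool_pos: [0.4892, 0.1595, 0.0644]
tcp_rot: [0.007, 1.571, -0.006]
wrist_force: [0.7, 0.2, -0.4]
width: 0.001
```

Emit:
step_arm(
  targets=[0, 0.002, 0, 0, 0, 0, 255, 0, 0.004, 0, 0, 0, 0, 255, 0, 0.006, 0, 0, 0, 0, 255, 0, 0.006, 0, 0, 0, 0, 255],
)

```text
time: 21.18
tool_pos: [0.4891, 0.1653, 0.0643]
tcp_rot: [0.007, 1.571, -0.006]
wrist_force: [0.6, -0.6, 0.4]
width: 0.003
```

Emit:
step_arm(
  targets=[0, 0.001, 0, 0, 0, 0, 255, 0, 0.002, 0, 0, 0, 0, 255, 0, 0.003, 0, 0, 0, 0, 255, 0, 0.003, 0, 0, 0, 0, 255],
)

```text
time: 21.68
tool_pos: [0.4891, 0.1657, 0.0643]
tcp_rot: [0.002, 1.571, -0.009]
wrist_force: [1.0, -11.4, 3.5]
width: -0.0
```

Emit:
step_arm(
  targets=[0, -0.01, 0, 0, 0, 0, 255, 0, -0.04, 0, 0, 0, 0, 255, -0.05, -0.08, 0, 0, 0, 0, 255, -0.1, -0.11, 0, 0, 0, 0, 255, -0.12, -0.15, 0, 0, 0, 0, 255, -0.12, -0.2, 0, 0, 0, 0, 255, -0.12, -0.2, 0, 0, 0, 0, 255],
)

```text
time: 22.55
tool_pos: [0.4878, -0.0345, 0.1849]
tcp_rot: [0.01, 1.569, -0.01]
wrist_force: [1.0, 0.9, -0.5]
width: 0.003
```

Run:
```python
from h import *
from workcell import bot
s=bot.read_state();print(s["tool_pos"],s["wrist_force"])
plan([.700,.120,.18],0)
for n in("scene","top"):
    c=bot.read_camera(n); im=c["frame"]
    im=im[60:260,200:430] if n=="scene" else im[120:320,50:330]
    cv2.imwrite(f"pics/{n}9.png",cv2.resize(im,None,fx=2.8,fy=2.8)[:,:,::-1])
    W=cloud(c);X,Y,Z=W[...,0],W[...,1],W[...,2]
    for nm,m in (("knob",(Z>.09)&(Z<.13)&(X>.62)&(X<.67)&(Y>.1)&(Y<.17)),("face",(Z>.085)&(Z<.11)&(X>.37)&(X<.6)&(Y>.2)&(Y<.235))):
        P=W[m];print(n,nm,len(P),P.mean(0),P.min(0),P.max(0))
```

```text
[ 0.4877545  -0.03446545  0.18492567] [ 0.96110694  0.86191203 -0.54246298]
jaw 0 shift m [0.0053 0.1571 0.2103] turn deg [-0.71  0.09  0.  ]
jaw 180 shift m [0.0053 0.1571 0.2103] turn deg [ 1.7929e+02  1.0000e-02 -1.5000e-01]
scene knob 44 [0.64126923 0.12597042 0.10532801] [0.62935793 0.11914134 0.09176284] [0.64850276 0.1358669  0.11402275]
scene face 337 [0.49000285 0.2273154  0.09466856] [0.37016566 0.22029523 0.08503118] [0.59995394 0.23487299 0.10209789]
top knob 39 [0.63674301 0.13283163 0.10856567] [0.6289016  0.12449864 0.09441126] [0.64479702 0.14079055 0.11710387]
top face 259 [0.48546525 0.23142412 0.09662416] [0.37058713 0.22765816 0.08508483] [0.59907228 0.23498976 0.10482727]
```

View pics/scene9.png

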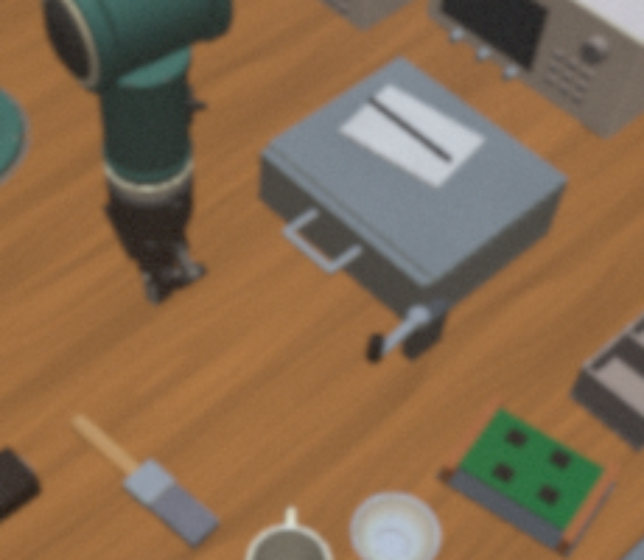

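View pics/top9.png

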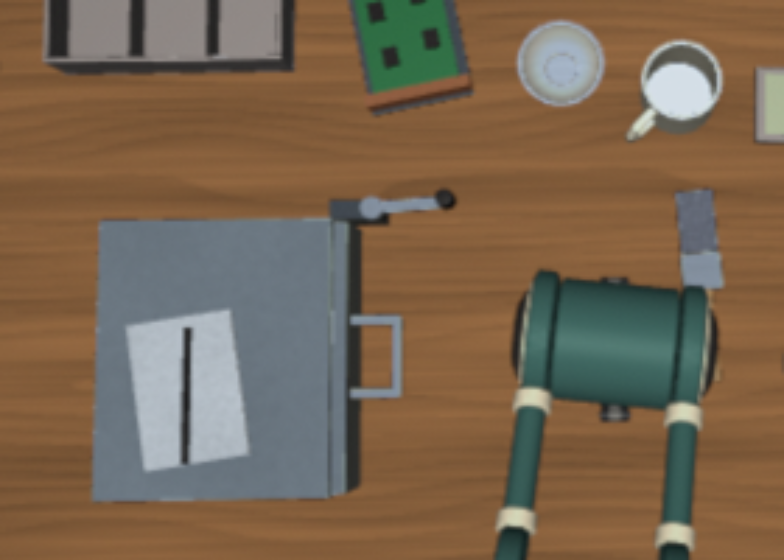

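Emit:
step_arm(
  targets=[0.005, 0.04, 0.06, -0.5, 0, 0, 255, 0.005, 0.08, 0.11, -0.5, 0, 0, 255, 0.005, 0.12, 0.16, -0.5, 0, 0, 255, 0.005, 0.1645, 0.205, -0.5, 0, 0, 255, 0.005, 0.1645, 0.207, -0.5, 0, 0, 255, 0.005, 0.1645, 0.207, -0.5, 0, 0, 255, 0.005, 0.1645, 0.207, -0.5, 0, 0, 255, 0.04, 0.1645, 0.207, -0.5, 0, 0, 255, 0.09, 0.1645, 0.207, -0.5, 0, 0, 255, 0.09, 0.1645, 0.207, -0.5, 0, 0, 255],
)

```text
time: 23.9
tool_pos: [0.6904, 0.1289, 0.0893]
tcp_rot: [-0.001, 1.582, -0.002]
wrist_force: [-0.8, 0.3, -1.1]
width: -0.002
```

Run:
```python
from h import *
from workcell import bot
plan([.680,.130,.095],0)
for n in("scene","top"):
    c=bot.read_camera(n); im=c["frame"]
    im=im[60:260,200:430] if n=="scene" else im[120:320,50:330]
    cv2.imwrite(f"pics/{n}10.png",cv2.resize(im,None,fx=2.8,fy=2.8)[:,:,::-1])
```

```text
jaw 0 shift m [-0.0056  0.0011 -0.0105] turn deg [-0.04 -0.63  0.1 ]
jaw 180 shift m [-0.0056  0.0011 -0.0105] turn deg [1.7996e+02 1.6000e-01 9.9000e-01]
```

View pics/scene10.png

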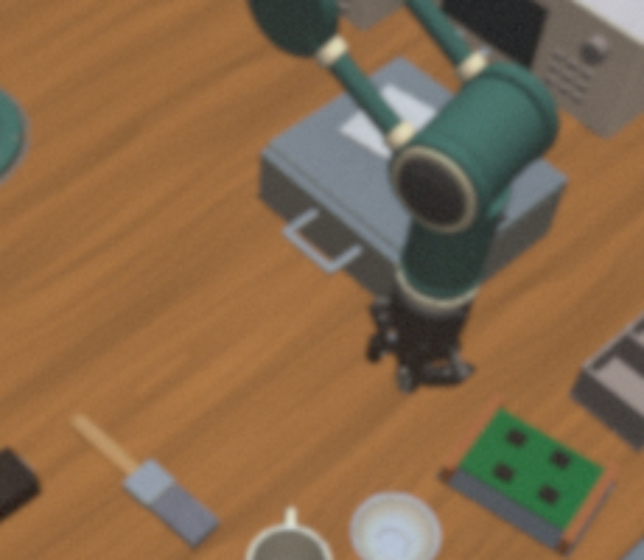

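Emit:
step_arm(
  targets=[-0.007, 0.001, -0.01, 0, 0, 0, 255, -0.007, 0.001, -0.02, 0, 0, 0, 255, -0.007, 0.001, -0.027, 0, 0, 0, 255, -0.007, 0.001, -0.034, 0, 0, 0, 255, -0.007, 0.001, -0.041, 0, 0, 0, 255, -0.007, 0.002, -0.048, 0, 0, 0, 255, -0.007, 0.002, -0.048, 0, 0, 0, 255],
)

```text
time: 24.88
tool_pos: [0.647, 0.133, 0.101]
tcp_rot: [-0.0, 1.572, 0.001]
wrist_force: [-1.1, 0.0, 0.1]
width: -0.0
```

Run:
```python
from h import *
from workcell import bot
s=bot.read_state();print(s["tool_pos"],s["wrist_force"])
for n in("scene","top"):
    c=bot.read_camera(n); im=c["frame"]
    im=im[60:260,250:450] if n=="scene" else im[120:320,50:330]
    cv2.imwrite(f"pics/{n}11.png",cv2.resize(im,None,fx=2.8,fy=2.8)[:,:,::-1])
```

```text
[0.64703058 0.13295651 0.10101759] [-1.14861931  0.03703893  0.09703248]
```

View pics/scene11.png

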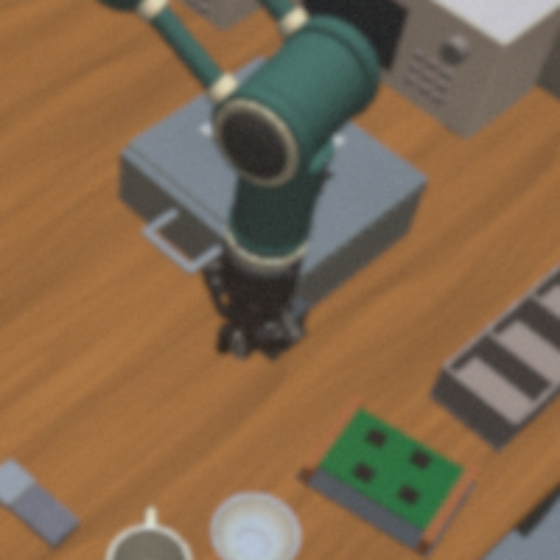

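View pics/top11.png

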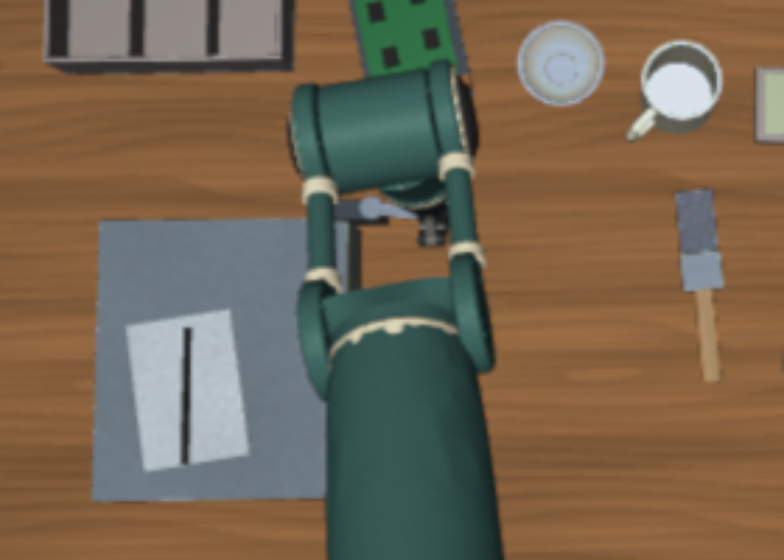

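Emit:
step_arm(
  targets=[0, 0.0005, -0.006, 0, 0, 0, 255, 0, 0.001, -0.012, 0, 0, 0, 255, 0, 0.003, -0.018, 0, 0, 0, 255, 0, 0.006, -0.024, 0, 0, 0, 255, 0, 0.009, -0.03, 0, 0, 0, 255, 0, 0.013, -0.036, 0, 0, 0, 255, 0, 0.016, -0.041, 0, 0, 0, 255, 0, 0.018, -0.045, 0, 0, 0, 255, 0, 0.018, -0.045, 0, 0, 0, 255],
)

```text
time: 26.1
tool_pos: [0.6028, 0.1513, 0.1015]
tcp_rot: [-0.001, 1.57, 0.001]
wrist_force: [2.6, 0.6, -0.5]
width: -0.002
```

Emit:
step_arm(
  targets=[0, 0, 0.01, 0, 0, 0, 255, 0, -0.02, 0.03, 0, 0, 0, 255, 0, -0.06, 0.03, 0, 0, 0, 255, 0, -0.085, 0.01, 0, 0, 0, 255, 0, -0.1, -0.02, 0, 0, 0, 255, 0, -0.11, -0.02, 0, 0, 0, 255],
)

```text
time: 26.85
tool_pos: [0.5815, 0.0384, 0.1005]
tcp_rot: [0.0, 1.574, -0.001]
wrist_force: [-0.6, -0.4, -0.7]
width: -0.003
```

Run:
```python
from h import *
from workcell import bot
s=bot.read_state();print(s["tool_pos"],s["wrist_force"])
for n in("scene","top"):
    c=bot.read_camera(n); im=c["frame"]
    W=cloud(c);X,Y,Z=W[...,0],W[...,1],W[...,2]
    m=(Z>.09)&(Z<.13)&(X>.53)&(X<.66)&(Y>.12)&(Y<.19)
    P=W[m];print(n,len(P), len(P) and (P.mean(0),P.min(0),P.max(0)))
    im=im[60:260,250:450] if n=="scene" else im[120:320,50:330]
    cv2.imwrite(f"pics/{n}12.png",cv2.resize(im,None,fx=2.8,fy=2.8)[:,:,::-1])
```

```text
[0.58154422 0.03837998 0.10053093] [-0.60640438 -0.39892929 -0.74225999]
scene 43 (array([0.58158835, 0.1490779 , 0.10440388]), array([0.57221821, 0.14192981, 0.09136239]), array([0.58924378, 0.15670464, 0.11701268]))
top 34 (array([0.57819352, 0.15633288, 0.11091652]), array([0.57085168, 0.14841814, 0.10512564]), array([0.58479416, 0.16510844, 0.11946111]))
```

View pics/scene12.png

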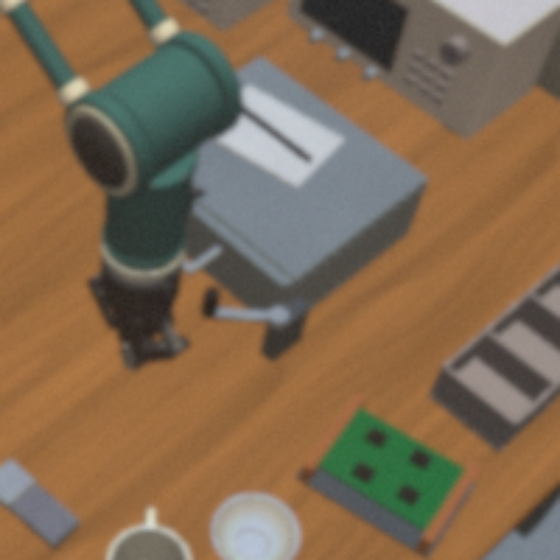

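View pics/top12.png

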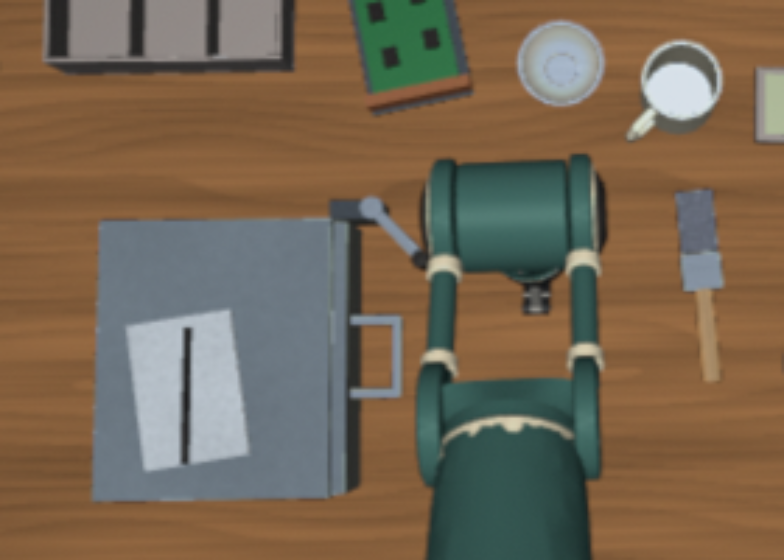

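Emit:
step_arm(
  targets=[0, 0.04, 0, 0, 0, 0, 255, 0, 0.075, 0, 0, 0, 0, 255, 0, 0.085, 0, 0, 0, 0, 255, 0, 0.093, -0.001, 0, 0, 0, 255, 0, 0.1, -0.005, 0, 0, 0, 255, 0, 0.107, -0.01, 0, 0, 0, 255, 0, 0.114, -0.014, 0, 0, 0, 255, 0, 0.121, -0.018, 0, 0, 0, 255, 0, 0.128, -0.02, 0, 0, 0, 255, 0, 0.134, -0.021, 0, 0, 0, 255, 0, 0.14, -0.022, 0, 0, 0, 255, 0, 0.14, -0.022, 0, 0, 0, 255],
)

```text
time: 28.45
tool_pos: [0.5614, 0.1817, 0.1016]
tcp_rot: [-0.0, 1.569, 0.002]
wrist_force: [-0.2, 0.3, -0.2]
width: -0.001
```

Emit:
step_arm(
  targets=[0, 0.002, 0, 0, 0, 0, 255, 0, 0.004, 0, 0, 0, 0, 255, 0, 0.006, 0, 0, 0, 0, 255, 0, 0.006, 0, 0, 0, 0, 255],
)

```text
time: 28.95
tool_pos: [0.561, 0.1861, 0.1014]
tcp_rot: [-0.002, 1.571, -0.0]
wrist_force: [-0.3, -3.6, 2.7]
width: -0.005
```

Emit:
step_arm(
  targets=[0, 0.001, 0, 0, 0, 0, 255, 0, 0.002, 0, 0, 0, 0, 255, 0, 0.002, 0, 0, 0, 0, 255],
)

```text
time: 29.32
tool_pos: [0.5609, 0.1863, 0.1014]
tcp_rot: [-0.004, 1.571, -0.002]
wrist_force: [-0.4, -10.9, 1.4]
width: 0.0
```

At the stop. Back off and check.

Emit:
step_arm(
  targets=[0, -0.01, 0, 0, 0, 0, 255, 0, -0.04, 0, 0, 0, 0, 255, 0, -0.1, 0, 0, 0, 0, 255, -0.06, -0.16, 0, 0, 0, 0, 255, -0.12, -0.22, 0, 0, 0, 0, 255, -0.15, -0.28, 0, 0, 0, 0, 255, -0.15, -0.28, 0, 0, 0, 0, 255],
)

```text
time: 30.2
tool_pos: [0.5616, -0.0928, 0.2535]
tcp_rot: [0.001, 1.567, 0.0]
wrist_force: [1.0, 0.6, 0.2]
width: 0.001
```

Run:
```python
from h import *
from workcell import bot
s=bot.read_state();print(s["tool_pos"],s["wrist_force"],s["joint_vel"].round(3))
for n in("scene","top"):
    c=bot.read_camera(n); im=c["frame"]
    W=cloud(c);X,Y,Z=W[...,0],W[...,1],W[...,2]
    m=(Z>.1)&(Z<.13)&(X>.53)&(X<.6)&(Y>.17)&(Y<.218)
    P=W[m];print(n,len(P), len(P) and (P.mean(0)))
    cv2.imwrite(f"pics/{n}13.png",im[:,:,::-1])
    im=im[60:260,250:450] if n=="scene" else im[120:320,50:330]
    cv2.imwrite(f"pics/{n}14.png",cv2.resize(im,None,fx=2.8,fy=2.8)[:,:,::-1])
```

```text
[ 0.56164412 -0.09282618  0.25349546] [1.00419239 0.63127423 0.18601365] [-0.545 -0.053 -0.321  0.007  0.392 -0.544]
scene 32 [0.56086101 0.20169744 0.10812514]
top 38 [0.55752721 0.20776106 0.11077579]
```

View pics/scene14.png

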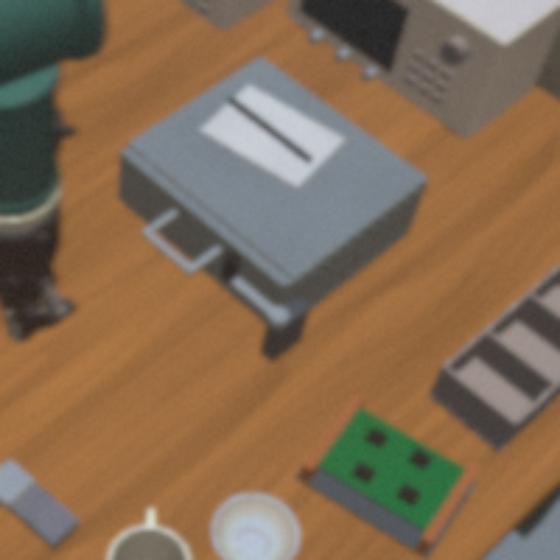

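View pics/top14.png

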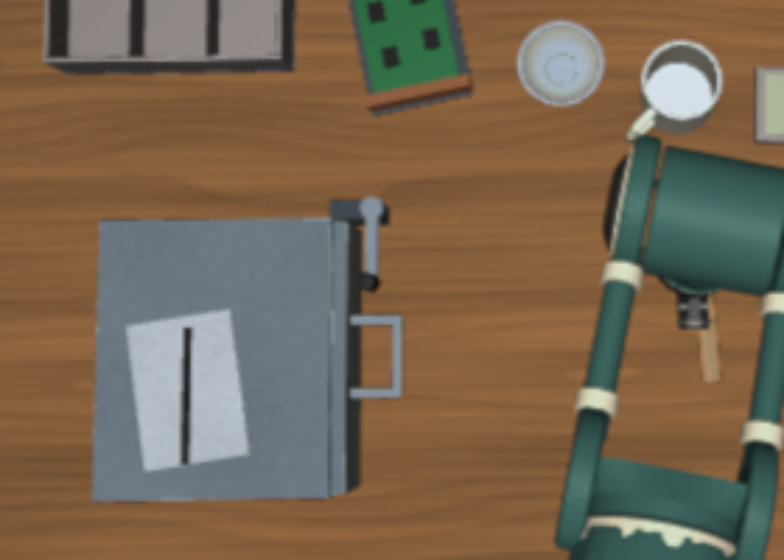

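View pics/top13.png

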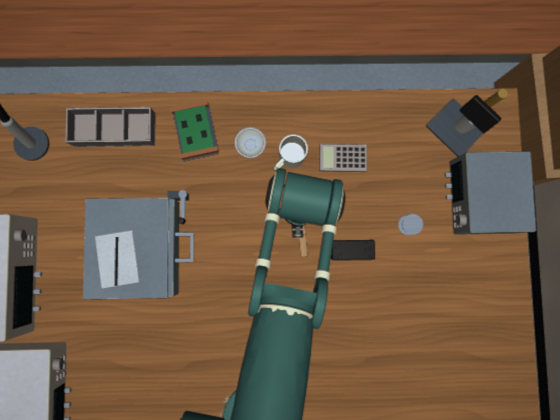

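Emit:
step_arm(
  targets=[0, 0, 0, 0, 0, 0, 255, 0, 0, 0, 0, 0, 0, 255],
)

```text
time: 30.55
tool_pos: [0.5602, -0.0898, 0.2496]
tcp_rot: [-0.0, 1.573, 0.003]
wrist_force: [0.0, 0.5, -0.8]
width: -0.002
```

Run:
```python
from workcell import bot
print(bot.finish_job())
```

```text
the job is handed in; nothing more can be done
None
```

The meter is put away in the drawer, the drawer is shut, the latch bar is across the front, and I handed the job in at about 30.6 s. The hand-in gave no verdict.

- **Drawer out:** I gripped the handle and pulled until the drawer met its stop (force rose to 25 N). The handle had come about 127 mm forward, as expected for 0.18 m out.
- **Meter:** I lowered it until the wrist force showed it was resting on the floor, then let go. A picture afterwards showed it flat, display up, with about 50 mm between it and the case.
- **Drawer home:** I pushed the handle slowly to the stop, where the force rose to 11 N.
- **Latch:** I pushed the knob round in two strokes to its stop, again at 11 N.

In the last pictures, the drawer front sat against the carcass. The knob was at (0.559, 0.205), where it should be with the latch at 0. The other bench objects looked to be where they started; the brush was mostly hidden by the arm in the last full top view. At hand-in the arm stood clear of everything.

**Disagreements and limits:** The two cameras differed by about 4–6 mm in y, so I used their average, and the handle and both drawer stops matched it. The meter cannot be seen once the drawer is shut, so how it lies now rests on the picture taken before the gentle push.

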